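# Set the bench timer past its top mark and back to the rider

## Robot

A 7-joint arm with a two-finger parallel gripper is mounted at the origin on a cart in front of the work surface, level with it; the furniture and walls round the work are solid. World frame = base frame: x ahead of the robot, y to its left, z up, the work surface at z = 0. Lengths are in m, angles in rad, forces in N, time in s.
With the tool pointing down it reaches from about 0.425 to 0.925 m from the base axis. Payload 6.8 kg.
Tool frame: the origin (TCP) lies on the mounting face of the last link; the fingertips stand 173 mm ahead of it and the grasp point (between the pads) lies 155 mm ahead of it; y points along the fingers, x is the direction in which the jaws open and shut, and the axes are right-handed (so a half turn about y gives the same grasp; the last joint's range is limited). The gripper opens to 85 mm and grips with 20 to 120 N. Pads are 22 mm wide; open, the fingers measure 114 mm over their backs; the gripper's body (76 mm by 85 mm) begins 54 mm behind the grasp point. The pads swing forward as they close: fully open they stand 13 mm farther back than shut.
Start: joints at [-1.229, 0.477, 0.022, 1.555, -0.011, 1.109, -0.083], TCP at [0.293, 0.608, 0.405] pointing down, gripper open.
Joint ranges: [-2.96, 2.96], [-0.34, 2.1], [-1.41, 1.46], [0.24, 2.44], [-1.37, 4.51], [0.17, 1.92], [-2.96, 2.96]. Speed limits (rad/s): [2.39, 2.39, 3.14, 3.14, 3.14, 3.14, 3.14].

## Interface

Orientations are given as a rotation vector (axis times angle).
In Python, from bench import r gives the robot as it stands.
- The arm moves only by the tool step_arm, never from a script. Its arguments are lists of equal length, an entry for each row: "xyz": the shift along the tool's x, y, z scaled (see below), a list of three; "rotation": the turn, a rotation vector about the tool's x, y, z scaled (see below), a list of three. A call has 1 to 20 rows; each row is the pose to reach, as a shift and turn from the pose measured when the call began, along the tool's axes at that moment; what a row does not reach only later rows make up. The controller multiplies each number of a shift by 30 cm and each number of a turn by 90 degrees. A row lasts 1/8 s, in which the tool goes at most 62.5 mm and 10.7 degrees, less where a joint would pass 70% of its speed; a pose out of reach is approached as far as the arm can. A call with a number of a shift or a turn outside -1 to 1 is refused whole. A call with a gripper value outside its range is refused whole. "grip" is the closure, from 0 (fully open) to 1 (shut), set as the call begins (left out, the last holds). The fingers move at their own pace and stop on an object; "force" is the grip in N (left out, the last holds). Time passes only in rows, so rows that repeat a pose let the fingers close. It gives the time, the measured TCP pose, the force and the opening at its end, in the units of the state.
- r.get_obs(): the state, without advancing time (a new reading comes with each control period).
- r.grab_frame(name): name is "side" or "top" or "wrist"; returns a dict with "pixels" (480x640x3 uint8, red, green, blue), "fx", "fy", "cx", "cy" (pixels), "position" and "attitude" of the camera in the world; the wrist camera has in their place "mount" (4x4, takes a point from camera to tool coordinates, whose origin is the TCP and whose axes are the tool frame's). Camera axes: x right, y down, z forward; pixel columns grow to the right and rows downward; lengths in m; the calibration is good to about 2 mm. The wrist camera is an equidistant fisheye: a pixel r from the principal point sees the ray r / f radians off the axis. A picture is of the moment at which its call begins: read the wrist's pose just before it. There is no depth.
- r.hand_in(): hands the job in, once; it reports no verdict.
The state is a dict: "clock": time; "joints": joint angles; "qvel": joint speeds; "tau": joint torques, N m; "tcp_pos": TCP position; "orientation": TCP orientation; "contact_force": force on the tool from outside, world axes, zero at the start; "moment": the same for the moment, N m; "grip_width": finger opening in m.
Only numpy, scipy, OpenCV 4.12 (cv2) and the standard library are available. Lean on these libraries where they do the work, as an engineer would, in place of code of your own. Each camera call takes 0.05 s, during which the arm holds its last target.

## Task

Set the bench timer with its bar knob: turn the dial clockwise past the red top mark until you clearly feel it come up against the stop inside, but gently, without wrenching the timer round on its soft rubber foot. Then turn it back so that the white pointer lines up with the green rider on the rim, and let go. Leave the rider where it is set, and do not disturb the beaker, the petri dish and the small dropper bottle that stand near by.

Things in the scene. Friction and masses are not known exactly. Their poses are not given: they have to be found in the camera images.
- timer: the bench timer's fixed round steel plinth, 116 mm across; origin at the centre of its underside on the table, z up along the dial's axis. On it, about the same axis: a black rubber foot 72 mm across (z 12 to 24 mm), a white housing 102 mm across with the scale on top (z 24 to 58 mm), the grey dial 72 mm across with its black bar knob. Zero mark: 1.2 rad counter-clockwise of the timer's +x, seen from above
- housing (a joint): twist of the white housing (with scale, dial and rider) on its rubber foot, rad, clockwise positive, 0 at rest. The foot is a spring of 2.0 N m per rad about the vertical axis, so 0.1 rad means that the timer is being turned with 0.2 N m; it springs back when let go
- dial (a joint): dial angle on the scale, rad, 0 at the zero mark, growing clockwise seen from above, 0.07 to a minute. It turns with a light friction of about 0.05 N m and stays where it is left. A hidden hard stop inside ends its turn somewhere past the red mark, between 2.2 and 2.75 rad, different each time: it can only be felt
- rider (a joint): where the green rider is set on the scale, in the same angle as the dial (rad, clockwise, 0.07 to a minute). It is held by friction and is not to be moved.
- dial_grip (a point): the point on the dial's axis at which to grip the bar knob, 82.5 mm above the table. The black bar is 14 mm thick, 56 mm long, 32 mm high; its top is 13 mm above this point, the flat of the dial 18 mm below. x points along the bar to the pointer end, y across the bar, z up; it turns with the dial
- pointer (a point): tip of the dial's white pointer, 42 mm from the axis, on the scale's level
- rider_mark (a point): inner tip of the small green rider clipped on the housing's rim, 42 mm from the axis, at the height of the pointer tip: the two points nearly coincide when the pointer lines up with the rider. The rider reaches out to 56 mm from the axis and up to 61 mm above the table
- top_mark (a point): middle of the thick red top mark on the white rim, the end of the printed scale: 30 minutes, 2.1 rad clockwise of the zero mark; 44 mm from the axis. The scale has short black marks every minute and long ones every 5
- beaker_mid (a point): centre of the clear beaker, 53 x 59 x 67 mm tall, a bystander
- petri_dish_mid (a point): centre of the glass petri dish, 60 mm across, 13 mm high, a bystander
- dropper_small_mid (a point): centre of the small amber dropper bottle with a black bulb, 43 mm across, 122 mm high, a bystander
Not all that is in view belongs to the job. Of the things shaped like the timer, the steel one is meant.

How it is judged:
On the way, in this order (a step that is already met when the one before it is completed fails the run):
1. the dial is past the red top mark and pressed against its stop: the timer is turned clockwise on its foot by more than 0.05 rad (0.1 N m) (value of joint dial above 2.15 rad and value of joint housing above 0.05 rad), for 0.1 s.
2. the dial is turned back: the pointer tip is within 3 mm of the rider's tip (distance between pointer and rider_mark below 0.003 m), for 0.2 s.
At the end, for the whole second after the job is handed in: The pointer tip is within 3 mm of the rider's tip, the rider is within 3 mm of where it was at the start, the timer is let go and untwisted on its foot (within 0.02 rad), and the beaker, petri dish and dropper bottle stand within 15 mm of where they were (distance between pointer and rider_mark below 0.003 m and distance of rider_mark from where it was at the start of the episode below 0.003 m and value of joint housing between -0.02 and 0.02 rad and contact force between the fingers and timer below 0.1 N and distance of each of beaker_mid, petri_dish_mid, dropper_small_mid from where it was at the start of the episode below 0.015 m); the robot touches nothing.
It fails at once if the timer is wrenched round on its foot by more than 0.2 rad (0.4 N m) either way (value of joint housing above 0.2 rad or value of joint housing below -0.2 rad).
It fails at once if the beaker is shifted by more than 15 mm (distance of beaker_mid from where it was at the start of the episode above 0.015 m).
It fails at once if the petri dish is shifted by more than 15 mm (distance of petri_dish_mid from where it was at the start of the episode above 0.015 m).
It fails at once if the dropper bottle is shifted by more than 15 mm (distance of dropper_small_mid from where it was at the start of the episode above 0.015 m).
It also fails if it takes over 64 s, if anything falls off the work surface, if the arm or the gripper's body presses on something with over 40 N, if the wrist force passes 120 N, or if a joint passes its speed limit or range.

## Working session

There is one attempt and no reset: what is moved stays moved. The work goes in short steps, Python scripts to look and compute and a tool call to move; the robot and the scene stay as the last step left them, time stands still between calls to the robot, and variables do not carry over. Pictures are saved under pics/ and viewed, and the job is handed in when it is done.

Besides the shell and the picture viewer there is one more tool, called as a command line: name --argument value ..., lists and objects as JSON in quotes. step_arm: Moves the arm, as the interface text tells. Its arguments: {"type":"object","properties":{"xyz":{"type":"array"},"rotation":{"type":"array"},"grip":{"type":"number"},"force":{"type":"number"}},"required":["xyz","rotation"]}

```bash
ls; mkdir -p pics
python3 - <<'E'
from bench import r
import cv2,numpy as np
o=r.get_obs()
print({k:np.round(v,4).tolist() for k,v in o.items()})
for n in ["side","top","wrist"]:
    f=r.grab_frame(n)
    cv2.imwrite(f"pics/{n}0.png",f["pixels"][:,:,::-1])
    print(n,{k:np.round(v,4).tolist() for k,v in f.items() if k!="pixels"})
E
```

```text
pics
{'clock': 0.0, 'joints': [-1.2291, 0.4778, 0.0224, 1.5565, -0.0115, 1.1092, -0.0831], 'qvel': [0.0002, -0.0004, 0.0004, 0.0004, 0.0006, 0.0015, 0.0008], 'tau': [0.0004, -59.646, 1.6071, -28.1187, 0.0124, 0.0094, -0.0], 'tcp_pos': [0.2934, 0.6076, 0.4037], 'orientation': [-1.3901, -0.8708, 0.8731], 'contact_force': [-0.1267, 0.8604, -0.2057], 'moment': [0.016, 0.0289, -0.0432], 'grip_width': 0.0851}
side {'fx': 494.5044, 'fy': 494.5044, 'cx': 325.1281, 'cy': 242.8929, 'position': [0.4096, -1.005, 0.5749], 'attitude': [-2.0067, 0.0636, -0.0473]}
top {'fx': 473.3196, 'fy': 473.3196, 'cx': 321.1867, 'cy': 241.3398, 'position': [0.3104, 0.0158, 0.905], 'attitude': [-2.085, 2.1189, -0.1646]}
wrist {'fx': 371.6483, 'fy': 371.6483, 'cx': 315.587, 'cy': 235.8619, 'mount': [[1.0, 0.0006, -0.0004, -0.0007], [0.0006, -0.3148, 0.9492, 0.0307], [0.0004, -0.9492, -0.3148, 0.0811], [0.0, 0.0, 0.0, 1.0]]}
```

View pics/side0.png

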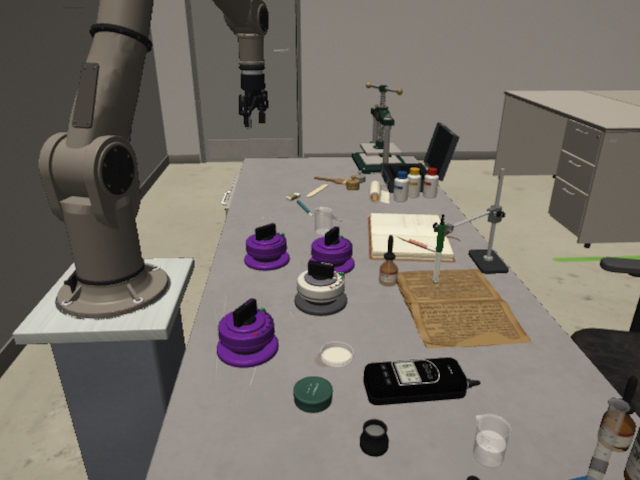

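View pics/top0.png

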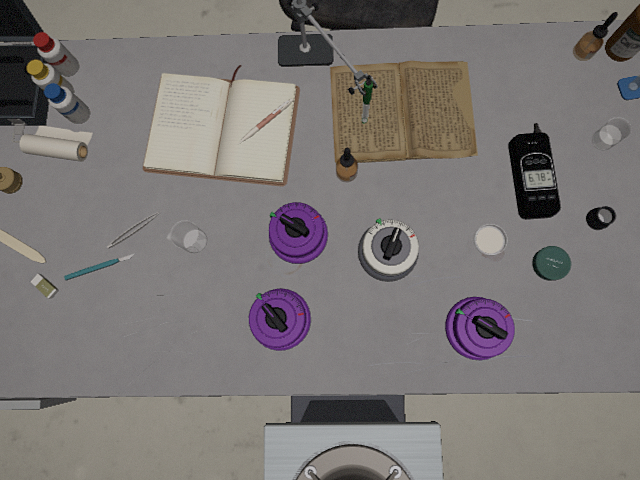

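View pics/wrist0.png

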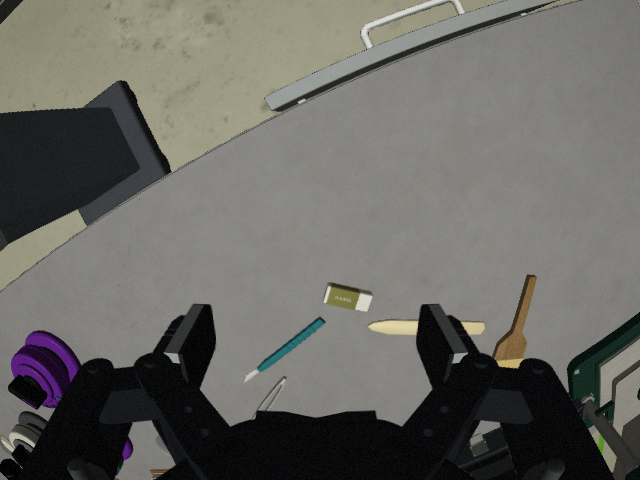

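```bash
python3 -c "
from scipy.spatial.transform import Rotation as R
print(R.from_rotvec([-1.3901, -0.8708, 0.8731]).as_matrix().round(3)); print(R.from_rotvec([-2.085, 2.1189, -0.1646]).as_matrix().round(3))"
```

```text
[[ 0.435 -0.001 -0.901]
 [ 0.901 -0.002  0.435]
 [-0.002 -1.    -0.   ]]
[[-0.012 -0.981  0.193]
 [-0.999  0.02   0.036]
 [-0.04  -0.193 -0.98 ]]
```

Candidates in the top view are purple timers at (298,232), (280,318) and (482,327), and a white one on a steel plinth at (390,248). I choose (390,248). Next is a close crop and a measurement.

```bash
python3 - <<'E'
import cv2,numpy as np
t=cv2.imread('pics/top0.png')[205:295,345:435]; s=cv2.imread('pics/side0.png')[250:320,280:360]
a=cv2.resize(t,(450,450),interpolation=cv2.INTER_CUBIC); b=cv2.resize(s,(340,298),interpolation=cv2.INTER_CUBIC)
c=np.zeros((450,800,3),np.uint8); c[:,:450]=a; c[:298,455:795]=b
cv2.imwrite('pics/crop0.png',c)
E
cat > h.py <<'E'
import numpy as np,cv2
from scipy.spatial.transform import Rotation as R
def ray(f,uv):
    d=np.array([(uv[0]-f["cx"])/f["fx"],(uv[1]-f["cy"])/f["fy"],1.])
    return R.from_rotvec(f["attitude"]).as_matrix()@d
def onplane(f,uv,z):
    d=ray(f,uv);p=np.array(f["position"]);return p+d*(z-p[2])/d[2]
def proj(f,P):
    q=R.from_rotvec(f["attitude"]).as_matrix().T@(np.array(P)-f["position"])
    return np.array([f["fx"]*q[0]/q[2]+f["cx"],f["fy"]*q[1]/q[2]+f["cy"]])
def wpose(o,f):
    T=np.eye(4);T[:3,:3]=R.from_rotvec(o["orientation"]).as_matrix();T[:3,3]=o["tcp_pos"]
    return T@np.array(f["mount"])
def wplane(T,f,uv,z):
    x,y=uv[0]-f["cx"],uv[1]-f["cy"];rr=np.hypot(x,y);th=rr/f["fx"]
    d=T[:3,:3]@np.array([np.sin(th)*x/rr,np.sin(th)*y/rr,np.cos(th)])
    return T[:3,3]+d*(z-T[2,3])/d[2]
def wproj(T,f,P):
    q=T[:3,:3].T@(np.array(P)-T[:3,3]);s=np.hypot(q[0],q[1]);th=np.arctan2(s,q[2])
    return np.array([f["cx"]+f["fx"]*th*q[0]/s,f["cy"]+f["fx"]*th*q[1]/s])
E
```

```text
(no output)
```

View pics/crop0.png

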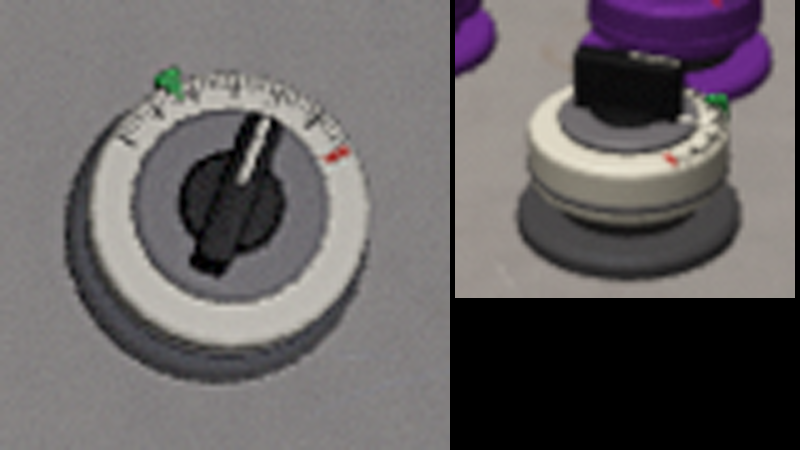

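```bash
cat > m.py <<'E'
from bench import r
from h import *
f=r.grab_frame("top"); im=f["pixels"].astype(int)
hsv=cv2.cvtColor(f["pixels"],cv2.COLOR_RGB2HSV)
y0,y1,x0,x1=205,295,345,435
sub=hsv[y0:y1,x0:x1].astype(int)
white=((sub[...,2]>165)&(sub[...,1]<60)).astype(np.uint8)
cs,_=cv2.findContours(white,cv2.RETR_EXTERNAL,cv2.CHAIN_APPROX_NONE)
c=max(cs,key=cv2.contourArea)[:,0,:]+[x0,y0]
hull=cv2.convexHull(c)[:,0,:]
from scipy.optimize import least_squares
P=np.array([onplane(f,p,.058)[:2] for p in c])
Ph=np.array([onplane(f,p,.058)[:2] for p in hull])
s=least_squares(lambda q:np.hypot(*(Ph-q[:2]).T)-q[2],[*Ph.mean(0),.05],loss='soft_l1',f_scale=.001).x
print("white circle",s)
green=(abs(sub[...,0]-65)<20)&(sub[...,1]>120)&(sub[...,2]>50)
red=((sub[...,0]<8)|(sub[...,0]>172))&(sub[...,1]>120)
C=s[:2]
for n,m,z in (("green",green,.06),("red",red,.058)):
    v,u=np.nonzero(m); p=onplane(f,(u.mean()+x0,v.mean()+y0),z)
    print(n,len(u),u.mean()+x0,v.mean()+y0,p.round(4),"ang",np.arctan2(*(p[:2]-C)[::-1]).round(3),"rad",np.hypot(*(p[:2]-C)).round(4))
black=((sub[...,2]<45))
for z in(.0955,):
    ps=[]
    for n,uv in (("ptr_white_tip",(345+266/5,205+118/5)),("ptr_white_inner",(345+245/5,205+180/5))):
        p=onplane(f,uv,z);print(n,p.round(4))
        ps.append(p)
    d=ps[0]-ps[1];print("bar yaw",np.arctan2(d[1],d[0]))
for n,uv,z in(("beaker",(190,237),.03),("petri",(490,240),.006),("dropper",(346,165),.06),("purple1",(298,232),.058),("purple2",(280,318),.058),("purple3",(482,327),.058)):print(n,onplane(f,uv,z).round(3))
E
python3 m.py
```

```text
white circle [ 0.46579723 -0.07804315  0.04859041]
green 15 378.26666666666665 220.53333333333333 [ 0.5138 -0.0577  0.06  ] ang 0.401 rad 0.0521
red 10 401.4 242.6 [ 0.4723 -0.0982  0.058 ] ang -1.26 rad 0.0211
ptr_white_tip [ 0.49   -0.0887  0.0955]
ptr_white_inner [ 0.4682 -0.0805  0.0955]
bar yaw -0.3587542414752149
beaker [0.497 0.299 0.03 ]
petri [ 0.484 -0.274  0.006]
dropper [ 0.622 -0.001  0.06 ]
purple1 [0.496 0.09  0.058]
purple2 [0.34  0.122 0.058]
purple3 [ 0.32  -0.231  0.058]
```

step_arm --xyz '[[-0.09, 0, -0.07], [-0.25, 0, -0.2], [-0.41, 0, -0.33], [-0.57, 0, -0.46], [-0.73, 0, -0.59], [-0.85, 0, -0.69], [-0.9, 0, -0.75], [-0.9, 0, -0.75]]' --rotation '[[0, 0, 0], [0, 0, 0], [0, 0, 0], [0, 0, 0], [0, 0, 0], [0, 0, 0], [0, 0, 0], [0, 0, 0]]' --grip 0

```text
clock: 1.2
tcp_pos: [0.3792, 0.2651, 0.4045]
orientation: [-1.391, -0.868, 0.87]
contact_force: [-0.4, -0.8, 0.0]
grip_width: 0.0859
```

step_arm --xyz '[[-0.09, 0, -0.07], [-0.25, 0, -0.2], [-0.41, 0, -0.33], [-0.57, 0, -0.46], [-0.73, 0, -0.59], [-0.85, 0, -0.69], [-0.9, 0, -0.76], [-0.9, 0, -0.76], [-0.9, 0, -0.76]]' --rotation '[[0, 0, 0], [0, 0, 0], [0, 0, 0], [0, 0, 0], [0, 0, 0], [0, 0, 0], [0, 0, 0], [0, 0, 0], [0, 0, 0]]'

```text
clock: 2.33
tcp_pos: [0.466, -0.0759, 0.4046]
orientation: [-1.39, -0.87, 0.872]
contact_force: [-0.1, 0.6, 0.1]
grip_width: 0.0851
```

Run:
```python
from bench import r
from h import *
o=r.get_obs();f=r.grab_frame("wrist");cv2.imwrite("pics/wrist1.png",f["pixels"][:,:,::-1])
print(o["joints"],o["tcp_pos"],o["moment"])
T=wpose(o,f)
print(wproj(T,f,[.466,-.078,.058]),wproj(T,f,[.466,-.078,.0955]))
im=f["pixels"][:,:,::-1]
```

```text
[-0.3994086   0.1399993   0.47639503  2.04898053 -0.07671079  0.9703062
  1.23574489] [ 0.46601115 -0.07589281  0.4046301 ] [ 0.06623515 -0.03039487 -0.01671473]
[314.80208652 211.48682221] [314.62655426 223.55730542]
```

View pics/wrist1.png

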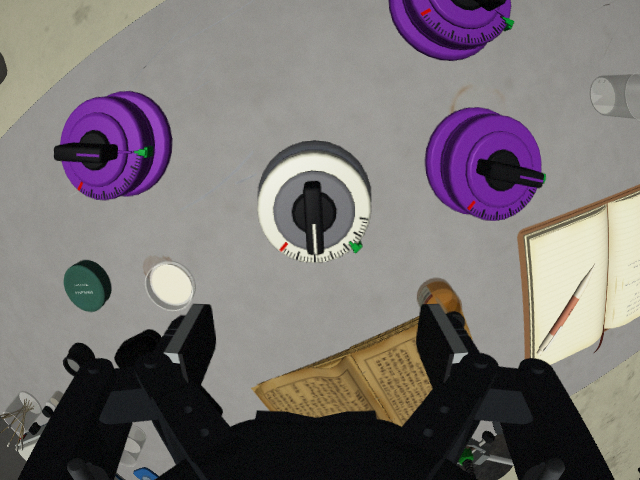

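```bash
cat > w.py <<'E'
from bench import r
from h import *
import sys
from scipy.optimize import least_squares
def look(name,C0=None):
    o=r.get_obs();f=r.grab_frame("wrist");cv2.imwrite(f"pics/{name}.png",f["pixels"][:,:,::-1])
    T=wpose(o,f);hsv=cv2.cvtColor(f["pixels"],cv2.COLOR_RGB2HSV).astype(int)
    C=np.array(C0 if C0 is not None else [.466,-.078])
    c=wproj(T,f,[*C,.058]);R0=62
    vv,uu=np.mgrid[:480,:640];near=np.hypot(uu-c[0],vv-c[1])<R0*1.3
    H,S,V=hsv[...,0],hsv[...,1],hsv[...,2]
    W=(near&(V>150)&(S<60)).astype(np.uint8)
    cs,_=cv2.findContours(W,cv2.RETR_EXTERNAL,cv2.CHAIN_APPROX_NONE);h=cv2.convexHull(max(cs,key=cv2.contourArea))[:,0,:]
    P=np.array([wplane(T,f,p,.058)[:2] for p in h])
    if C0 is None:
        s=least_squares(lambda q:np.hypot(*(P-q[:2]).T)-q[2],[*C,.05],loss='soft_l1',f_scale=.001).x
        print("circle",s.round(4));C=s[:2]
    res={}
    for n,m,z in(("rider",near&(abs(H-65)<20)&(S>120)&(V>50),.060),("red",near&((H<8)|(H>172))&(S>140)&(V>90),.058)):
        v,u=np.nonzero(m)
        if len(u)<3: print(n,"none");continue
        q=np.array([wplane(T,f,p,z)[:2] for p in zip(u,v)])-C; rr=np.hypot(*q.T)
        k=(rr>.038)&(rr<.06);a=np.arctan2(*q[k].mean(0)[::-1]);res[n]=a
        print(n,k.sum(),"yaw",a.round(3),"r",rr[k].mean().round(4))
    return o,f,T,C,res
E
python3 - <<'E'
from w import *
o,f,T,C,res=look("wrist2")
cv2.imwrite("pics/crop2.png",cv2.resize(f["pixels"][130:280,240:400,::-1],(800,750))[:600])
im=f["pixels"][130:280,240:400,::-1];cv2.imwrite("pics/crop2.png",cv2.resize(im,(640,600),interpolation=cv2.INTER_CUBIC))
E
```

```text
circle [ 0.4698 -0.0799  0.0732]
rider 87 yaw 0.476 r 0.046
red 22 yaw -1.233 r 0.0414
```

View pics/crop2.png

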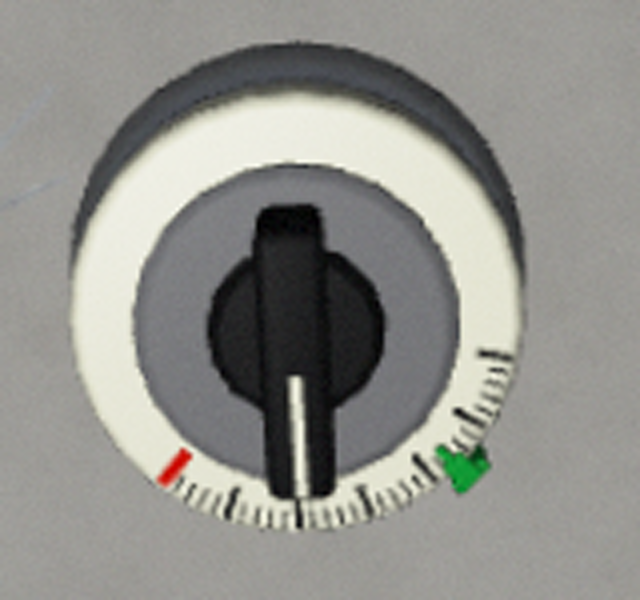

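```bash
sed -i 's/V>150/V>200/' w.py
python3 - <<'E'
from w import *
o,f,T,C,res=look("wrist3")
d=lambda y:(res["red"]+2.1-y)
print("rider dial",d(res["rider"]))
for n,uv,z in (("ptr tip",(240+303/4,130+500/4),.058),("inner",(240+294/4,130+378/4),.0955),("far end",(240+290/4,130+207/4),.0955)):
    p=wplane(T,f,uv,z)[:2];print(n,p.round(4),np.arctan2(*(p-C)[::-1]))
E
```

```text
circle [ 0.4637 -0.0787  0.0487]
rider 82 yaw 0.397 r 0.051
red 32 yaw -1.117 r 0.0435
rider dial 0.5857607818319865
ptr tip [ 0.5031 -0.0951] -0.39487669093092476
inner [ 0.4662 -0.0792] -0.19142940222965688
far end [ 0.4354 -0.065 ] 2.692945752723322
```

step_arm --xyz '[[-0.01, 0.1, 0], [-0.01, 0.25, 0], [-0.01, 0.4, 0], [-0.01, 0.48, 0], [-0.01, 0.52, 0], [-0.01, 0.54, 0], [-0.01, 0.545, 0], [-0.01, 0.545, 0]]' --rotation '[[0, -0.025, 0], [0, -0.025, 0], [0, -0.025, 0], [0, -0.025, 0], [0, -0.025, 0], [0, -0.025, 0], [0, -0.025, 0], [0, -0.025, 0]]' --grip 0

```text
clock: 3.48
tcp_pos: [0.4647, -0.0789, 0.242]
orientation: [-1.377, -0.901, 0.9]
contact_force: [0.9, -0.7, -0.7]
grip_width: 0.0855
```

```bash
cat > s.py <<'E'
from w import *
def st():
    o=r.get_obs();m=R.from_rotvec(o["orientation"]).as_matrix()
    print("t",round(o["clock"],2),"p",np.round(o["tcp_pos"],4),"yawx",np.arctan2(m[1,0],m[0,0]).round(4),"F",np.round(o["contact_force"],2),"M",np.round(o["moment"],3),"w",round(o["grip_width"],4),"j7",round(o["joints"][6],3),"ydir",m[:,1].round(3))
    return o
E
python3 - <<'E'
from s import *
st();f=r.grab_frame("wrist");cv2.imwrite("pics/w4.png",f["pixels"][:,:,::-1])
E
```

```text
t 3.48 p [ 0.4647 -0.0789  0.242 ] yawx 1.159 F [ 0.89 -0.69 -0.66] M [-0.037  0.067 -0.015] w 0.0855 j7 1.465 ydir [ 0.001 -0.    -1.   ]
```

View pics/w4.png

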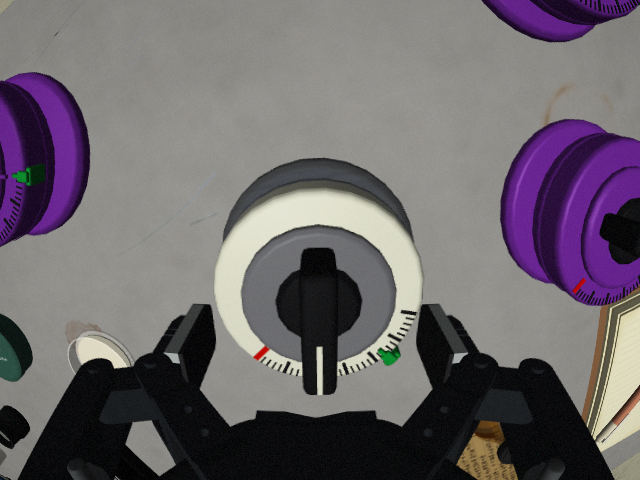

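Run:
```python
from s import *
o,f,T,C,res=look("w5")
m=R.from_rotvec(o["orientation"]).as_matrix();p=np.array(o["tcp_pos"])
for d in(.142,.155): print(d,wproj(T,f,p+m[:,1]*d))
for Q in((.4645,-.0785),C): print(Q,wproj(T,f,[*Q,.0955]),wproj(T,f,[*Q,.058]))
a=-.41
for s in(.028,-.028): print("bar end",wproj(T,f,[.4645+s*np.cos(a),-.0785+s*np.sin(a),.0955]), wproj(T,f,[.4637+s*np.cos(a),-.0787+s*np.sin(a),.0955]))
```

```text
circle [ 0.4693 -0.0819  0.0423]
rider 16 yaw 0.51 r 0.0406
red 9 yaw -1.207 r 0.0385
0.142 [317.5874683  351.06513453]
0.155 [317.45170552 331.87166174]
(0.4645, -0.0785) [318.47328609 342.98543704] [317.96647548 296.79071409]
[ 0.46928996 -0.08194376] [315.16754317 355.15763897] [315.29571116 307.57197181]
bar end [318.2963073  396.92407967] [317.08397551 395.80815208]
bar end [318.63129957 275.48996843] [317.16021412 273.74879781]
```

step_arm --xyz '[[0, 0, 0], [0, 0, 0], [0, 0, 0], [0, 0, 0], [0, 0, 0], [0, 0, 0], [0, 0, 0], [0, 0, 0]]' --rotation '[[0, 0, 0], [0, 0, 0], [0, 0, 0], [0, 0, 0], [0, 0, 0], [0, 0, 0], [0, 0, 0], [0, 0, 0]]' --grip 1 --force 25

```text
clock: 4.58
tcp_pos: [0.4651, -0.0782, 0.2421]
orientation: [-1.377, -0.903, 0.9]
contact_force: [1.4, 4.8, 3.2]
grip_width: 0.0134
```

Run:
```python
from s import *
st();f=r.grab_frame("wrist");cv2.imwrite("pics/w6.png",f["pixels"][:,:,::-1])
```

```text
t 4.58 p [ 0.4651 -0.0782  0.2421] yawx 1.16 F [1.44 4.83 3.2 ] M [ 1.042 -0.236  0.032] w 0.0134 j7 1.465 ydir [ 0.002  0.    -1.   ]
```

View pics/w6.png

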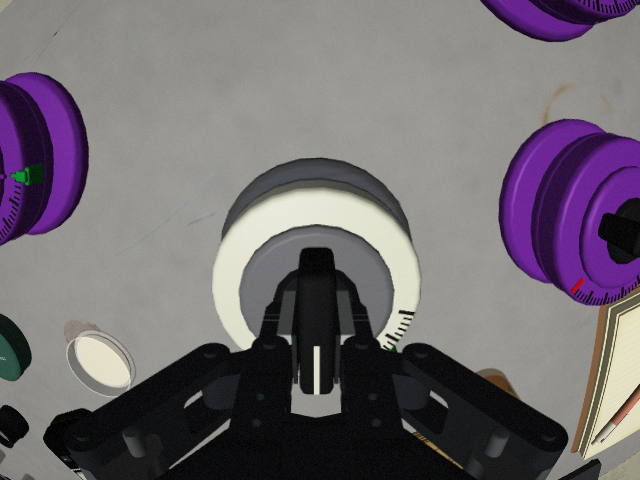

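step_arm --xyz '[[0, 0, 0], [0, 0, 0], [0, 0, 0], [0, 0, 0], [0, 0, 0], [0, 0, 0], [0, 0, 0], [0, 0, 0], [0, 0, 0], [0, 0, 0], [0, 0, 0], [0, 0, 0], [0, 0, 0], [0, 0, 0]]' --rotation '[[0, 0.02, 0], [0, 0.06, 0], [0, 0.1, 0], [0, 0.14, 0], [0, 0.18, 0], [0, 0.22, 0], [0, 0.26, 0], [0, 0.3, 0], [0, 0.34, 0], [0, 0.38, 0], [0, 0.41, 0], [0, 0.43, 0], [0, 0.44, 0], [0, 0.44, 0]]'

```text
clock: 6.38
tcp_pos: [0.4651, -0.0782, 0.2422]
orientation: [-1.539, -0.369, 0.366]
contact_force: [-0.2, 3.0, 4.1]
grip_width: 0.0132
```

Run:
```python
from s import *
st();f=r.grab_frame("wrist");cv2.imwrite("pics/w7.png",f["pixels"][:,:,::-1])
```

```text
t 6.38 p [ 0.4651 -0.0782  0.2422] yawx 0.4688 F [-0.17  2.95  4.08] M [0.616 0.127 0.089] w 0.0132 j7 0.92 ydir [ 0.001  0.001 -1.   ]
```

View pics/w7.png

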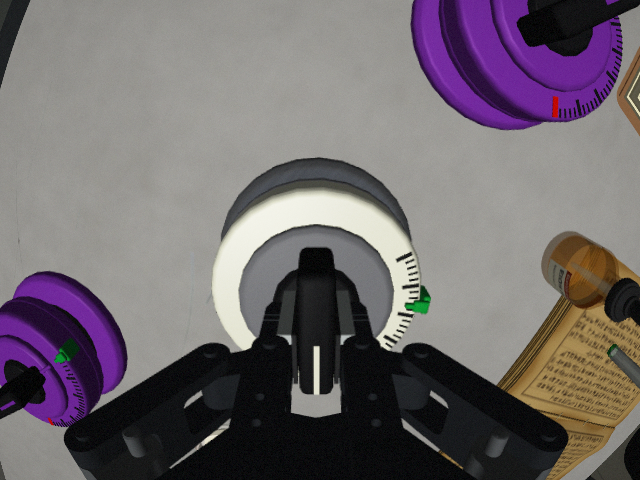

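```bash
cat >> s.py <<'E'
def chk(C=(.465,-.0785)):
    """moment averaged over a few frames + rider yaw + 0-mark from wrist"""
    Ms=[];ys=[]
    for i in range(3):
        o=r.get_obs();f=r.grab_frame("wrist");Ms.append(o["moment"][2])
        T=wpose(o,f);hsv=cv2.cvtColor(f["pixels"],cv2.COLOR_RGB2HSV).astype(int)
        H,S,V=hsv[...,0],hsv[...,1],hsv[...,2]
        v,u=np.nonzero((abs(H-65)<20)&(S>120)&(V>50))
        q=np.array([wplane(T,f,p,.060)[:2] for p in zip(u,v)])-C;rr=np.hypot(*q.T);k=(rr>.035)&(rr<.062)
        ys.append(np.arctan2(*q[k].mean(0)[::-1]) if k.any() else np.nan)
    m=R.from_rotvec(o["orientation"]).as_matrix();y=np.arctan2(m[1,0],m[0,0])
    print("t",round(o["clock"],2),"yawx",y.round(4),"raw dial",round(.983-(y-np.pi/2),4),"Mz",np.round(Ms,3),"rider yaw",np.round(ys,4),"n",k.sum(),"F",np.round(o["contact_force"],1),"j7",round(o["joints"][6],3))
    return f
E
python3 -c "
from s import *
chk()"
```

```text
t 6.53 yawx 0.4689 raw dial 2.0849 Mz [0.071 0.05  0.019] rider yaw [0.3995 0.3972 0.4003] n 296 F [-0.5  4.3  5. ] j7 0.92
```

step_arm --xyz '[[0, 0, 0], [0, 0, 0], [0, 0, 0], [0, 0, 0], [0, 0, 0]]' --rotation '[[0, 0.015, 0], [0, 0.03, 0], [0, 0.045, 0], [0, 0.06, 0], [0, 0.06, 0]]'

```text
clock: 7.2
tcp_pos: [0.4651, -0.0782, 0.2422]
orientation: [-1.551, -0.295, 0.293]
contact_force: [-0.4, 4.0, 4.2]
grip_width: 0.0133
```

```bash
python3 -c "
from s import *
chk()"
```

```text
t 7.3 yawx 0.3748 raw dial 2.179 Mz [0.025 0.048 0.077] rider yaw [0.3945 0.396  0.3945] n 302 F [-0.2  2.8  3.6] j7 0.847
```

step_arm --xyz '[[0, 0, 0], [0, 0, 0], [0, 0, 0], [0, 0, 0]]' --rotation '[[0, 0.015, 0], [0, 0.03, 0], [0, 0.04, 0], [0, 0.04, 0]]'

```text
clock: 7.85
tcp_pos: [0.465, -0.0782, 0.2422]
orientation: [-1.557, -0.246, 0.244]
contact_force: [-0.4, 3.5, 4.2]
grip_width: 0.0134
```

```bash
python3 -c "
from s import *
chk()"
```

```text
t 7.95 yawx 0.3121 raw dial 2.2417 Mz [0.029 0.087 0.079] rider yaw [0.3963 0.3998 0.3986] n 316 F [-0.2  3.   4.1] j7 0.798
```

step_arm --xyz '[[0, 0, 0], [0, 0, 0], [0, 0, 0], [0, 0, 0]]' --rotation '[[0, 0.015, 0], [0, 0.03, 0], [0, 0.04, 0], [0, 0.04, 0]]'

```text
clock: 8.5
tcp_pos: [0.4651, -0.0781, 0.2422]
orientation: [-1.562, -0.197, 0.194]
contact_force: [-1.3, 2.9, 4.7]
grip_width: 0.0136
```

```bash
python3 -c "
from s import *
chk()"
```

```text
t 8.6 yawx 0.2494 raw dial 2.3044 Mz [ 0.024 -0.014  0.046] rider yaw [0.3939 0.3945 0.3949] n 308 F [-1.   2.8  4. ] j7 0.75
```

step_arm --xyz '[[0, 0, 0], [0, 0, 0], [0, 0, 0], [0, 0, 0]]' --rotation '[[0, 0.015, 0], [0, 0.03, 0], [0, 0.04, 0], [0, 0.04, 0]]'

```text
clock: 9.15
tcp_pos: [0.465, -0.0782, 0.2422]
orientation: [-1.565, -0.147, 0.145]
contact_force: [-0.3, 4.0, 4.1]
grip_width: 0.0135
```

```bash
python3 -c "
from s import *
chk()"
```

```text
t 9.25 yawx 0.1867 raw dial 2.3671 Mz [ 0.061 -0.022  0.053] rider yaw [0.3945 0.3949 0.3936] n 323 F [-1.1  2.8  5.1] j7 0.702
```

step_arm --xyz '[[0, 0, 0], [0, 0, 0], [0, 0, 0], [0, 0, 0]]' --rotation '[[0, 0.015, 0], [0, 0.03, 0], [0, 0.04, 0], [0, 0.04, 0]]'

```text
clock: 9.8
tcp_pos: [0.465, -0.0782, 0.2422]
orientation: [-1.568, -0.098, 0.096]
contact_force: [-1.2, 2.8, 4.6]
grip_width: 0.0137
```

```bash
python3 -c "
from s import *
chk()"
```

```text
t 9.9 yawx 0.1239 raw dial 2.4299 Mz [0.057 0.081 0.036] rider yaw [0.3936 0.3935 0.393 ] n 326 F [0.  2.8 4.4] j7 0.653
```

step_arm --xyz '[[0, 0, 0], [0, 0, 0], [0, 0, 0], [0, 0, 0]]' --rotation '[[0, 0.015, 0], [0, 0.03, 0], [0, 0.04, 0], [0, 0.04, 0]]'

```text
clock: 10.45
tcp_pos: [0.465, -0.0781, 0.2422]
orientation: [-1.57, -0.049, 0.047]
contact_force: [-0.5, 3.9, 5.2]
grip_width: 0.0133
```

```bash
python3 -c "
from s import *
chk()"
```

```text
t 10.55 yawx 0.0612 raw dial 2.4926 Mz [0.097 0.059 0.022] rider yaw [0.3933 0.3949 0.3951] n 339 F [-0.   2.3  4.4] j7 0.605
```

step_arm --xyz '[[0, 0, 0], [0, 0, 0], [0, 0, 0], [0, 0, 0]]' --rotation '[[0, 0.015, 0], [0, 0.03, 0], [0, 0.04, 0], [0, 0.04, 0]]'

```text
clock: 11.1
tcp_pos: [0.465, -0.0781, 0.2422]
orientation: [-1.57, 0.0, -0.002]
contact_force: [-1.1, 3.3, 5.0]
grip_width: 0.014
```

```bash
python3 -c "
from s import *
chk()"
```

```text
t 11.2 yawx -0.0015 raw dial 2.5553 Mz [0.033 0.018 0.076] rider yaw [0.391  0.3903 0.3915] n 344 F [-0.6  2.8  4.4] j7 0.557
```

step_arm --xyz '[[0, 0, 0], [0, 0, 0], [0, 0, 0], [0, 0, 0]]' --rotation '[[0, 0.015, 0], [0, 0.03, 0], [0, 0.04, 0], [0, 0.04, 0]]'

```text
clock: 11.75
tcp_pos: [0.465, -0.0781, 0.2422]
orientation: [-1.57, 0.05, -0.052]
contact_force: [-0.5, 3.2, 3.9]
grip_width: 0.0136
```

```bash
python3 -c "
from s import *
chk()"
```

```text
t 11.85 yawx -0.0642 raw dial 2.618 Mz [-0.025  0.011  0.027] rider yaw [0.3911 0.391  0.3933] n 352 F [-0.3  4.1  4.5] j7 0.51
```

step_arm --xyz '[[0, 0, 0], [0, 0, 0], [0, 0, 0], [0, 0, 0]]' --rotation '[[0, 0.015, 0], [0, 0.03, 0], [0, 0.04, 0], [0, 0.04, 0]]'

```text
clock: 12.4
tcp_pos: [0.465, -0.0781, 0.2422]
orientation: [-1.568, 0.099, -0.101]
contact_force: [-0.5, 3.6, 4.5]
grip_width: 0.0133
```

```bash
python3 -c "
from s import *
chk()"
```

```text
t 12.5 yawx -0.1271 raw dial 2.6809 Mz [-0.     0.051  0.03 ] rider yaw [0.3854 0.3864 0.3856] n 344 F [-0.8  4.6  4.3] j7 0.462
```

step_arm --xyz '[[0, 0, 0], [0, 0, 0], [0, 0, 0], [0, 0, 0]]' --rotation '[[0, 0.01, 0], [0, 0.02, 0], [0, 0.03, 0], [0, 0.03, 0]]'

```text
clock: 13.05
tcp_pos: [0.465, -0.0781, 0.2422]
orientation: [-1.566, 0.136, -0.138]
contact_force: [-0.0, 4.2, 4.6]
grip_width: 0.0135
```

```bash
python3 -c "
from s import *
f=chk();cv2.imwrite('pics/w8.png',f['pixels'][:,:,::-1])"
```

```text
t 13.15 yawx -0.1744 raw dial 2.7282 Mz [-0.002  0.071  0.089] rider yaw [0.3859 0.3871 0.3871] n 353 F [-1.2  3.4  5.1] j7 0.426
```

View pics/w8.png

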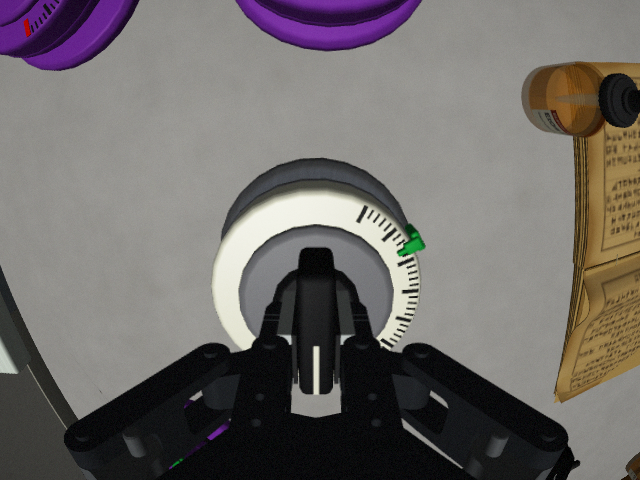

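step_arm --xyz '[[0, 0, 0], [0, 0, 0], [0, 0, 0], [0, 0, 0]]' --rotation '[[0, 0.01, 0], [0, 0.02, 0], [0, 0.03, 0], [0, 0.03, 0]]'

```text
clock: 13.7
tcp_pos: [0.465, -0.0781, 0.2422]
orientation: [-1.563, 0.173, -0.175]
contact_force: [-0.3, 3.6, 4.6]
grip_width: 0.0137
```

```bash
python3 -c "
from s import *
f=chk()"
```

```text
t 13.8 yawx -0.2217 raw dial 2.7755 Mz [0.081 0.03  0.09 ] rider yaw [0.3667 0.3664 0.367 ] n 361 F [0.  3.5 4.5] j7 0.39
```

step_arm --xyz '[[0, 0, 0], [0, 0, 0], [0, 0, 0], [0, 0, 0]]' --rotation '[[0, 0.01, 0], [0, 0.02, 0], [0, 0.03, 0], [0, 0.03, 0]]'

```text
clock: 14.35
tcp_pos: [0.465, -0.0781, 0.2422]
orientation: [-1.56, 0.21, -0.212]
contact_force: [-1.0, 2.5, 5.5]
grip_width: 0.0141
```

```bash
python3 -c "
from s import *
f=chk()"
```

```text
t 14.45 yawx -0.2689 raw dial 2.8227 Mz [0.176 0.185 0.198] rider yaw [0.3253 0.3257 0.3256] n 353 F [-0.2  2.4  5. ] j7 0.354
```

step_arm --xyz '[[0, 0, 0], [0, 0, 0], [0, 0, 0], [0, 0, 0]]' --rotation '[[0, 0.01, 0], [0, 0.02, 0], [0, 0.02, 0], [0, 0.02, 0]]'

```text
clock: 15.0
tcp_pos: [0.465, -0.0781, 0.2422]
orientation: [-1.557, 0.235, -0.237]
contact_force: [-1.0, 4.2, 4.7]
grip_width: 0.0132
```

```bash
python3 -c "
from s import *
f=chk()"
```

```text
t 15.1 yawx -0.3004 raw dial 2.8542 Mz [0.22  0.233 0.172] rider yaw [0.2975 0.2984 0.2974] n 357 F [-1.6  4.   5.1] j7 0.33
```

step_arm --xyz '[[0, 0, 0], [0, 0, 0], [0, 0, 0], [0, 0, 0], [0, 0, 0], [0, 0, 0], [0, 0, 0], [0, 0, 0], [0, 0, 0], [0, 0, 0], [0, 0, 0], [0, 0, 0], [0, 0, 0], [0, 0, 0], [0, 0, 0], [0, 0, 0], [0, 0, 0], [0, 0, 0], [0, 0, 0], [0, 0, 0]]' --rotation '[[0, -0.02, 0], [0, -0.06, 0], [0, -0.11, 0], [0, -0.16, 0], [0, -0.21, 0], [0, -0.26, 0], [0, -0.31, 0], [0, -0.36, 0], [0, -0.41, 0], [0, -0.46, 0], [0, -0.51, 0], [0, -0.56, 0], [0, -0.61, 0], [0, -0.66, 0], [0, -0.71, 0], [0, -0.76, 0], [0, -0.81, 0], [0, -0.86, 0], [0, -0.89, 0], [0, -0.9, 0]]'

```text
clock: 17.65
tcp_pos: [0.4651, -0.0782, 0.2422]
orientation: [-1.392, -0.867, 0.864]
contact_force: [-0.9, 3.5, 3.3]
grip_width: 0.0131
```

```bash
python3 -c "
from s import *
f=chk();cv2.imwrite('pics/w9.png',f['pixels'][:,:,::-1])"
```

```text
t 17.75 yawx 1.1126 raw dial 1.4412 Mz [-0.012 -0.04  -0.068] rider yaw [0.4779 0.4753 0.4753] n 117 F [-0.7  3.5  3. ] j7 1.426
```

View pics/w9.png

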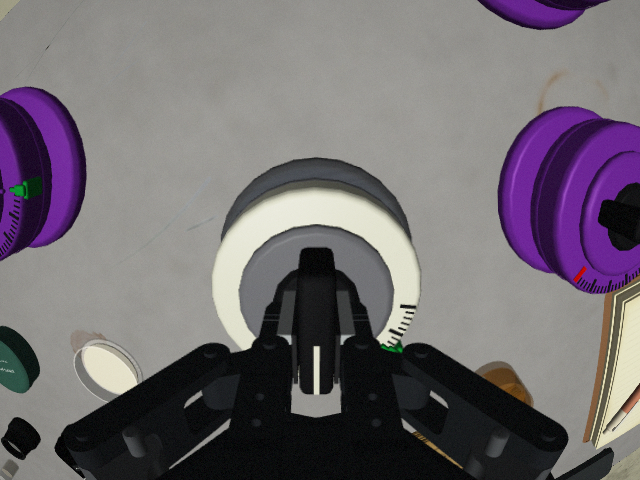

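step_arm --xyz '[[0, 0, 0], [0, 0, 0], [0, 0, 0], [0, 0, 0], [0, 0, 0], [0, 0, 0], [0, 0, 0], [0, 0, 0], [0, 0, 0], [0, 0, 0], [0, 0, 0], [0, 0, 0], [0, 0, 0], [0, 0, 0], [0, 0, 0], [0, 0, 0]]' --rotation '[[0, -0.02, 0], [0, -0.06, 0], [0, -0.11, 0], [0, -0.16, 0], [0, -0.21, 0], [0, -0.26, 0], [0, -0.31, 0], [0, -0.36, 0], [0, -0.41, 0], [0, -0.46, 0], [0, -0.5, 0], [0, -0.53, 0], [0, -0.54, 0], [0, -0.54, 0], [0, -0.54, 0], [0, -0.54, 0]]'

```text
clock: 19.8
tcp_pos: [0.4652, -0.078, 0.2422]
orientation: [-1.0, -1.492, 1.489]
contact_force: [-0.1, 3.8, 3.2]
grip_width: 0.0138
```

Run:
```python
from s import *
st()
f=r.grab_frame("wrist");cv2.imwrite('pics/w10.png',f['pixels'][:,:,::-1])
```

```text
t 19.8 p [ 0.4652 -0.078   0.2422] yawx 1.9606 F [-0.05  3.78  3.18] M [ 0.839 -0.031 -0.079] w 0.0138 j7 2.113 ydir [ 0.002  0.    -1.   ]
```

View pics/w10.png

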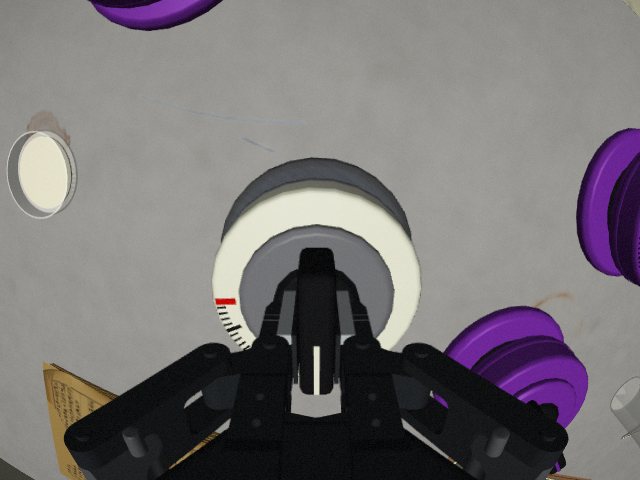

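step_arm --xyz '[[0, 0, 0], [0, 0, 0], [0, 0, 0], [0, 0, 0], [0, 0, 0], [0, 0, 0], [0, 0, 0], [0, 0, 0]]' --rotation '[[0, 0, 0], [0, 0, 0], [0, 0, 0], [0, 0, 0], [0, 0, 0], [0, 0, 0], [0, 0, 0], [0, 0, 0]]' --grip 0

```text
clock: 20.85
tcp_pos: [0.4652, -0.078, 0.2422]
orientation: [-1.0, -1.492, 1.489]
contact_force: [0.9, -0.1, -0.1]
grip_width: 0.0852
```

Run:
```python
from s import *
o=st()
f=r.grab_frame("wrist");cv2.imwrite('pics/w11.png',f['pixels'][:,:,::-1])
cv2.imwrite('pics/w11c.png',cv2.resize(f['pixels'][200:420,210:430,::-1],(600,600),interpolation=cv2.INTER_CUBIC))
```

```text
t 20.85 p [ 0.4652 -0.078   0.2422] yawx 1.9607 F [ 0.87 -0.08 -0.05] M [ 0.023 -0.023  0.003] w 0.0852 j7 2.112 ydir [ 0.002  0.    -1.   ]
```

View pics/w11c.png

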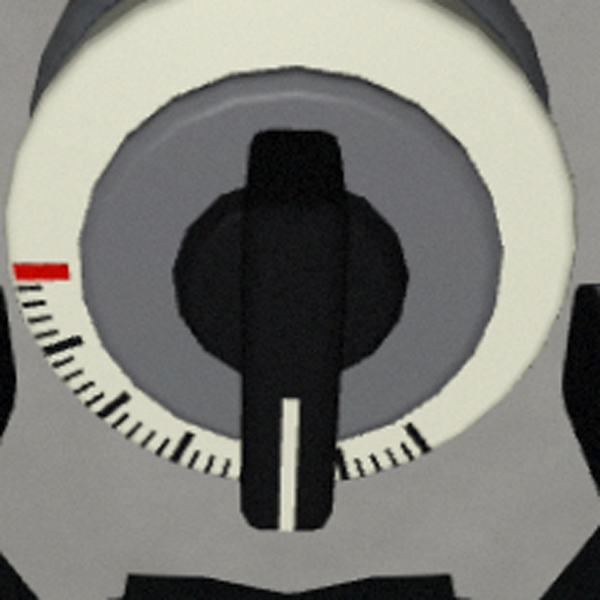

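step_arm --xyz '[[0, -0.08, 0], [0, -0.2, 0], [0, -0.35, 0], [0, -0.48, 0], [0, -0.54, 0], [0, -0.54, 0], [0, -0.54, 0]]' --rotation '[[0, 0, 0], [0, 0, 0], [0, 0, 0], [0, 0, 0], [0, 0, 0], [0, 0, 0], [0, 0, 0]]' --grip 0

```text
clock: 21.78
tcp_pos: [0.4645, -0.0781, 0.4032]
orientation: [-0.999, -1.491, 1.49]
contact_force: [-0.7, -0.5, -0.6]
grip_width: 0.0854
```

Run:
```python
from s import *
o,f,T,C,res=look("w12")
cv2.imwrite('pics/w12c.png',cv2.resize(f['pixels'][130:280,240:400,::-1],(640,600),interpolation=cv2.INTER_CUBIC))
```

```text
circle [ 0.4639 -0.079   0.0485]
rider 75 yaw 0.394 r 0.0509
red 34 yaw -1.122 r 0.0434
```

View pics/w12c.png

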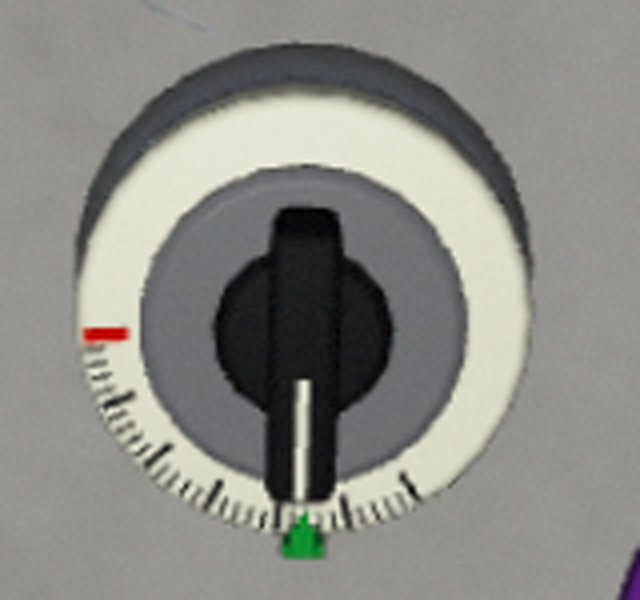

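The crop shows the pointer tip at (304,500) and the rider tip at (303,515), so they are lined up to within 1 mm. I'll check the bystanders, then hand in.

Run:
```python
from s import *
st();f=r.grab_frame("top");im=f["pixels"][:,:,::-1].copy();cv2.imwrite("pics/top1.png",im)
a=cv2.imread("pics/top0.png")
for n,(u,v) in dict(beaker=(190,237),petri=(490,240),dropper=(346,165)).items():
    A=a[v-22:v+22,u-22:u+22].astype(int);B=im[v-22:v+22,u-22:u+22].astype(int);print(n,"mean abs diff",abs(A-B).mean().round(2))
```

```text
t 21.82 p [ 0.4645 -0.078   0.403 ] yawx 1.9607 F [ 0.06 -0.35 -0.01] M [-0.034  0.039  0.059] w 0.0853 j7 2.035 ydir [-0.  0. -1.]
beaker mean abs diff 14.15
petri mean abs diff 43.45
dropper mean abs diff 12.16
```

View pics/top1.png

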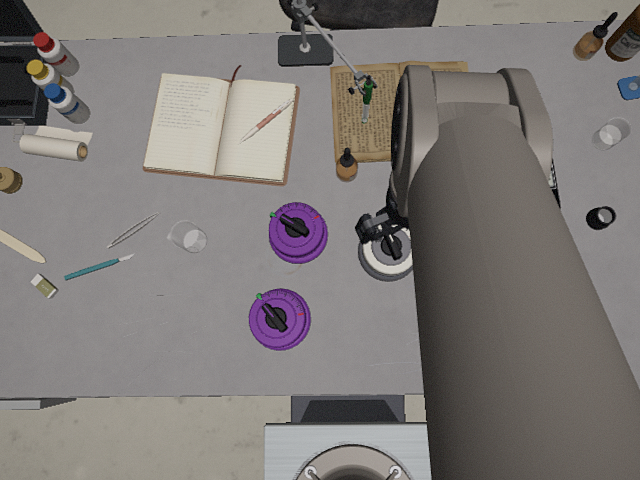

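Run:
```python
from s import *
f=r.grab_frame("side");im=f["pixels"][:,:,::-1].copy();cv2.imwrite("pics/side1.png",im)
a=cv2.imread("pics/side0.png")
# patch shift by template matching
b=cv2.imread("pics/top1.png");t=cv2.imread("pics/top0.png")
def sh(n,A,B,u,v,w):
    T=A[v-w:v+w,u-w:u+w];S=B[v-w-12:v+w+12,u-w-12:u+w+12];m=cv2.matchTemplate(S,T,cv2.TM_CCOEFF_NORMED);_,s,_,l=cv2.minMaxLoc(m);print(n,"shift px",l[0]-12,l[1]-12,"score",round(s,3))
sh("beaker top",t,b,190,237,22);sh("dropper top",t,b,346,165,16)
sh("petri side",a,im,337,354,20);sh("dropper side",a,im,389,265,20);sh("beaker side",a,im,324,219,14)
```

```text
beaker top shift px 0 0 score 0.976
dropper top shift px 0 0 score 0.995
petri side shift px 0 0 score 0.999
dropper side shift px 0 0 score 1.0
beaker side shift px 0 0 score 0.997
```

```bash
python3 -c "
from bench import r
print(r.hand_in())"
```

```text
the job is handed in; nothing more can be done
None
```

I turned the steel timer's dial clockwise past the red mark until it met the stop. I then turned it back to the green rider, let go, raised the gripper clear, and handed the job in at about 22 s; no verdict came back.

- **Stop:** I felt it at a dial angle of about 2.75 rad. Against it the wrist moment rose from about 0.04 to 0.2 N m. The housing turned about 0.1 rad clockwise by the wrist camera, between the 0.05 needed and the 0.2 limit.
- **Final setting:** in the last close crop the pointer tip lines up with the rider tip to within about 1 mm.
- **Rider and housing:** their bearings are back at 0.394 rad for the rider (0.397 at the start) and -1.122 for the red mark (-1.117 at the start). The housing is therefore untwisted and the rider unmoved.
- **Bystanders:** the beaker, petri dish and dropper bottle show no shift (0 px) by template matching. The arm hid the petri dish in the top view, so I checked it in the side view only.
- **Checks that disagreed:**
  - A plain image difference for the beaker and dropper gave 12–14 grey levels, but the matching showed no shift.
  - The low-height circle fits and rider readings were off because the fingers hid part of the timer, so I did not use them.
  - Single wrist-moment readings scattered by about 0.03 N m, so I relied mainly on the camera for the housing twist.

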